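# Feed one brass blank and push it onto the blue layout square

### The job

Press the red plunger of the green blank feeder all the way down once, so that a single brass blank slides out onto the bench, and let the plunger come back up. Then push that blank along the bench top with the fingertips, without picking it up, until it lies flat and wholly on the blue square. Leave the other blanks in the feeder and do not disturb the loose things on the bench.

Things in the scene. Friction and masses are not known exactly. Their poses are not given: they have to be found in the camera images.
- feeder: Green feeder fixed to the bench. Origin on the bench at the axis of its upright magazine (open-topped shaft, outside 54 mm in x by 50 mm in y, 48 mm high, inside 42 by 42 mm). Its +x axis points out of the exit, a gate at bench level under the pale front plate. The housing behind the shaft runs to x = -110 mm, 50 mm wide and 50 mm high, with flat ears to 41 mm either side.
- plunger_top (a point): Centre of the top face of the red mushroom cap, 34 mm across; at x = -65 mm in the feeder's frame and 100 mm above the bench when up, 64 mm when fully down.
- plunger (a joint): Downward travel in m: 0 is up, 0.036 fully down on its stop. A spring resists with about 5 N (top) to 10 N (bottom), plus a few N for the blanks, and lifts it on release. It drives a flat pusher (2 mm per mm) out of the gate to feeder x = 46 mm, which draws back on release; the next blank then drops, so a second press ejects a second blank.
- blank1: The lowest blank in the magazine, which gets ejected: solid brass disc 40 mm across, 8 mm thick, about 70 g, lying flat. Origin at the centre of its underside, z up. After the press it lies on the bench with its centre about 66 mm (or a few mm more) from the feeder's origin on the feeder's +x axis. It slides when pushed and stops when the push stops.
- blank2: Second blank in the stack, same shape; lies on the first at the start. Must stay in the magazine.
- blank3: Third blank in the stack, same shape. Must stay in the magazine.
- blank4: Top blank in the stack, same shape. Must stay in the magazine.
- blue_square: Blue square painted flat on the bench, 96 by 96 mm, no edge to climb; origin at its centre, x and y along its sides. A fixed steel fence 8 mm thick, 14 mm high and 96 mm long stands along its +x side (away from the robot), near face 46 mm from the centre. It is to the left or to the right of the feeder.
- yellow_square: Yellow square with a fence, same shape as the blue one, on the other side of the feeder; not used.
- hammer: Loose hammer with a handle, 280 mm long, lying along its x axis; origin on the bench about its middle. Leave alone.
- wrench: Loose steel wrench, 200 mm long, lying along its x axis. Leave alone.
- mug: Loose blue mug, 80 mm across, 90 mm high, standing. Leave alone.
- can: Loose red can, 70 mm across, 110 mm high, standing. Leave alone.
- punch: Loose steel punch, 28 mm across, 60 mm high, standing upright beyond the feeder's exit. Leave alone.
- rivet: Loose copper rivet standing on its head, 28 mm across and 45 mm high, beside the feeder. Leave alone.
- jar: Loose amber jar, 60 mm across, 90 mm high, standing at the back. Leave alone.
Things that resemble listed ones, but are neither listed nor needed, are in the scene too. There is more than one size of the blue_square; the one meant has the size given above.

How it is judged (in metres and radians):
On the way, in this order (a step that is already met when the one before it is completed fails the run):
1. the plunger is pressed fully down and the lowest blank has come out of the gate (value of joint plunger above 0.032 m and x of blank1 in the frame of feeder above 0.055 m), for 0.05 s.
2. the plunger is up again with the blank lying on the bench outside the feeder (value of joint plunger below 0.004 m and x of blank1 in the frame of feeder above 0.055 m and height (world z) of blank1 below 0.004 m and angle between blank1's own z axis and vertical below 0.1 rad), for 0.1 s.
3. the blank lies flat on the blue square (x of blank1 in the frame of blue_square between -0.03 and 0.03 m and y of blank1 in the frame of blue_square between -0.03 and 0.03 m and height (world z) of blank1 below 0.004 m and angle between blank1's own z axis and vertical below 0.1 rad), for 0.2 s.
At the end, for the whole second after the job is handed in: The ejected blank lies flat and at rest wholly on the blue square (its centre within 30 mm of the square's centre along both sides), the plunger is up (within 4 mm), and the other three blanks are still in the magazine, moved down by one (all of step 3 and linear speed of blank1 below 0.02 m/s and value of joint plunger below 0.004 m and horizontal distance between each of blank2, blank3, blank4 and feeder below 0.008 m and height (world z) of blank2 below 0.005 m); the robot touches nothing.
It fails at once if the blank is lifted off the bench (more than 12 mm) or stood on edge (height (world z) of blank1 above 0.012 m or angle between blank1's own z axis and vertical above 0.7 rad).
It fails at once if another blank leaves the magazine or is lifted in it (a second press ejects a second blank) (horizontal distance between any of blank2, blank3, blank4 and feeder above 0.012 m or height (world z) of blank2 above 0.018 m or height (world z) of blank3 above 0.026 m or height (world z) of blank4 above 0.034 m).
It fails at once if a loose bystander is moved more than 20 mm or knocked over (distance of any of hammer, wrench, mug, can, punch, rivet, jar from where it was at the start of the episode above 0.02 m or angle between any of mug, can, punch, rivet, jar's own z axis and vertical above 0.5 rad).
It also fails if it takes over 59 s, if anything falls off the work surface, if the arm or the gripper's body presses on something with over 40 N, if the wrist force passes 120 N, or if a joint passes its speed limit or range.

### The arm

A 6-joint arm with a two-finger parallel gripper is mounted at the origin on the work surface. World frame = base frame: x ahead of the robot, y to its left, z up, the work surface at z = 0. Lengths are in m, angles in degrees, forces in N, time in s.
With the tool pointing down it reaches from about 0.375 to 0.9 m from the base axis. Payload 3.1 kg.
Tool frame: the origin (TCP) lies at the very end of the fingers, on their centre line; the grasp point (between the pads) lies 19 mm behind it; z points along the fingers, y is the line along which they close (so a half turn about z gives the same grasp; the last joint's range is limited). The gripper opens to 87 mm and grips with 3 to 60 N. Pads are 19 mm wide; open, the fingers measure 117 mm over their backs; the gripper's body (75 mm by 190 mm) begins 51 mm behind the grasp point.
Start: joints at [52.97, 30.224, 82.088, -0, 67.689, -10.227], TCP at [0.282, 0.558, 0.223] pointing down, gripper open.
Joint ranges: [-176.69, 176.69], [-43.24, 126.21], [12.49, 139.97], [-82, 262], [0, 151.66], [-163.58, 163.58]. Speed limits (degrees/s): [159.86, 159.86, 180, 180, 180, 180].

### API

Orientations are given as a 3x3 rotation matrix whose columns are the frame's x, y, z axes.
In Python, from rig import bot gives the robot as it stands.
- The arm moves only by the tool move_arm, never from a script. Its argument "increments" is a list of rows, each an object with "xyz": the shift along the tool's x, y, z in mm, a list of three; "roll": the turn about the tool's z in rad; "grip": the opening in per cent of the stroke, from 0 (shut) to 100 (fully open). A call has 1 to 5 rows; each row shifts and turns the commanded pose from where the row before left it, along the tool's axes as they then stand; what a row does not reach is not made up. A row lasts 1/12 s, in which the tool goes at most 41.7 mm and 7.16 degrees, less where a joint would pass 70% of its speed; a pose out of reach is approached as far as the arm can. A call is refused whole if a number of a shift passes 41.7 or a number of a turn 0.125, either way. A call with a gripper value outside its range is refused whole. The fingers move at their own pace and stop on an object; the grip force is fixed at half the most. Time passes only in rows, so rows that do not move let the fingers close. It gives the time, the measured TCP pose, the force, the opening and the grip force at its end, in the units of the state.
- bot.read_state(): the state, without advancing time (a new reading comes with each control period).
- bot.capture(name): name is "side" or "top" or "wrist"; returns (picture, depth): 384x512x3 uint8, red, green, blue; 384x512 float32, m along the optical axis (not along the pixel's ray), 0 where there is no reading.
- bot.camera_model(name): a dict with "intrinsics" (3x3 intrinsics, pixels), "rvec" (rotation vector, rad) and "tvec" (3), from world to camera coordinates, as OpenCV has them; the wrist camera has in their place "tool_from_camera" (4x4, takes a point from camera to tool coordinates, whose origin is the TCP and whose axes are the flange's). Camera axes: x right, y down, z forward; pixel columns grow to the right and rows downward; lengths in m; the calibration is good to about 2 mm. A picture is of the moment at which its call begins: read the wrist's pose just before it. camera_model takes no time and is no camera call.
- bot.hand_in(): hands the job in; it is judged then, once.
Trained networks look in the newest picture that a camera, given by its name, has taken for a name from the list of things; names that differ only in an ending like _2 or _b are one class to them, and where a whole thing is asked for, a point or a joint stands for the part that bears it (a point fixed in the world has none). Each returns a list of dicts, best first, with "conf" (0 to 1); they miss things now and then, are a little off and sometimes report something else, mostly with a low value. They report only what shows in the picture. A call takes as long as a camera call. They do not tell look-alikes from the thing itself.
- bot.spot_in(label, camera): "at" ([x, y, z] in m, in the coordinates of the camera as it stood for that picture, good to about 4 mm: the middle of the surface that is visible of it).
- bot.trace(label, camera): "mask" (384x512 bool, what is visible of it).
The state is a dict: "time_s": time; "joint_positions": joint angles; "qvel": joint speeds; "tau": joint torques, N m; "position": TCP position; "tcp_rot": TCP orientation; "force": force on the tool from outside, world axes, zero at the start; "moment": the same for the moment, N m; "opening": opening from 0.0 (shut) to 1.0 (fully open); "grasp_force": force on a finger pad.
Only numpy, scipy, OpenCV 4.12 (cv2) and the standard library are available. Lean on these libraries where they do the work, as an engineer would, in place of code of your own. Each camera call takes 0.05 s, during which the arm holds its last target. There are 200 camera calls.

## Working session

There is one attempt and no reset: what is moved stays moved. The work goes in short steps, Python scripts to look and compute and a tool call to move; the robot and the scene stay as the last step left them, time stands still between calls to the robot, and variables do not carry over. Pictures are saved under pics/ and viewed, at most 10 in all, crops included, and the job is handed in when it is done.

Besides the shell and the picture viewer there is one more tool, called after "Emit:" as a command line: name --argument value ..., lists and objects as JSON in quotes. move_arm: Moves the arm, as the interface text tells. Its arguments: {"type":"object","properties":{"increments":{"type":"array"}},"required":["increments"]}

```bash
mkdir -p pics
cat > h.py <<'E'
import numpy as np, cv2
from rig import bot
def w(cam, p):
    m=bot.camera_model(cam); p=np.asarray(p,float)
    if cam=='wrist':
        T=np.array(m['tool_from_camera']); s=bot.read_state()
        return np.array(s['tcp_rot'])@(T[:3,:3]@p+T[:3,3])+np.array(s['position'])
    R=cv2.Rodrigues(np.array(m['rvec'],float))[0]
    return R.T@(p-np.array(m['tvec'],float).ravel())
def px(cam,u,v,d):
    K=np.array(bot.camera_model(cam)['intrinsics']); return w(cam,[(u-K[0,2])/K[0,0]*d,(v-K[1,2])/K[1,1]*d,d])
def cloud(cam,mask,depth):
    vs,us=np.nonzero(mask&(depth>0)); K=np.array(bot.camera_model(cam)['intrinsics']);d=depth[vs,us]
    P=np.stack([(us-K[0,2])/K[0,0]*d,(vs-K[1,2])/K[1,1]*d,d],1)
    m=bot.camera_model(cam)
    if cam=='wrist': return np.array([w(cam,p) for p in P])
    R=cv2.Rodrigues(np.array(m['rvec'],float))[0]
    return (P-np.array(m['tvec'],float).ravel())@R
E
python3 - <<'E'
from h import *
s=bot.read_state();print(s['time_s'],np.round(s['position'],4),np.round(s['tcp_rot'],3).tolist())
ims=[]
for c in ['top','side']:
    im,d=bot.capture(c);cv2.imwrite(f'pics/{c}0.png',cv2.resize(im[:,:,::-1],(800,600),interpolation=cv2.INTER_CUBIC))
    for l in ['feeder','plunger_top','blue_square','yellow_square','punch','rivet','jar','blank4','mug','can','hammer','wrench']:
        for r in bot.trace(l,c)[:3]:
            if r['conf']<.2: continue
            P=cloud(c,r['mask'],d)
            if len(P)<5: continue
            top=P[P[:,2]>np.percentile(P[:,2],90)-.004]
            rc=cv2.minAreaRect((P[:,:2]*1000).astype(np.float32))
            print(c,l,round(r['conf'],2),len(P),'top',np.round(np.median(top,0),3),'rect',np.round(rc[0]),np.round(rc[1]),round(rc[2],1))
E
```

```text
0.0 [0.2813 0.5573 0.2216] [[-0.893, 0.451, -0.001], [0.451, 0.893, -0.002], [0.0, -0.002, -1.0]]
top feeder 0.82 565 top [0.438 0.057 0.099] rect [461.  52.] [ 83. 135.] 75.7
top plunger_top 0.67 56 top [0.435 0.059 0.101] rect [440.  57.] [23. 23.] 0.1
top blue_square 0.94 437 top [0.825 0.182 0.004] rect [811. 183.] [75. 87.] 83.5
top blue_square 0.77 847 top [0.641 0.212 0.002] rect [635. 212.] [105. 112.] 79.2
top yellow_square 0.96 751 top [ 0.642 -0.206  0.004] rect [ 623. -205.] [ 95. 102.] 89.7
top yellow_square 0.46 92 top [0.501 0.041 0.032] rect [501.  41.] [35. 35.] 0.3
top yellow_square 0.26 76 top [0.438 0.055 0.101] rect [440.  59.] [30. 26.] 0.0
top rivet 0.36 53 top [0.446 0.181 0.044] rect [446. 179.] [25. 25.] 89.5
top jar 0.85 330 top [0.743 0.322 0.09 ] rect [747. 317.] [57. 71.] 54.1
top mug 0.61 655 top [0.62  0.414 0.089] rect [633. 428.] [116.  86.] 54.5
top mug 0.34 107 top [0.501 0.041 0.032] rect [503.  41.] [36. 44.] 86.0
top can 0.73 555 top [ 0.627 -0.425  0.11 ] rect [ 629. -423.] [70. 69.] 22.0
top can 0.54 312 top [ 0.444 -0.302  0.007] rect [ 450. 
[... 943 characters left out ...]
e rivet 0.41 75 top [0.443 0.178 0.046] rect [444. 177.] [17. 23.] 70.2
side jar 0.75 440 top [0.741 0.318 0.092] rect [740. 318.] [54. 58.] 87.6
side jar 0.25 1175 top [ 0.664 -0.205  0.007] rect [ 626. -205.] [ 96. 111.] 90.0
side mug 0.73 793 top [0.621 0.413 0.09 ] rect [652. 459.] [196.  89.] 58.8
side can 0.72 1295 top [ 0.627 -0.427  0.111] rect [ 625. -425.] [67. 66.] 20.7
side can 0.62 164 top [0.437 0.055 0.101] rect [459.  86.] [106.  39.] 49.7
side hammer 0.6 786 top [0.389 0.302 0.027] rect [375. 293.] [280.  86.] 26.5
side hammer 0.28 762 top [0.647 0.212 0.004] rect [636. 215.] [105. 115.] 79.7
side wrench 0.89 660 top [ 0.452 -0.316  0.009] rect [ 442. -310.] [ 37. 196.] 42.4
```

View pics/top0.png

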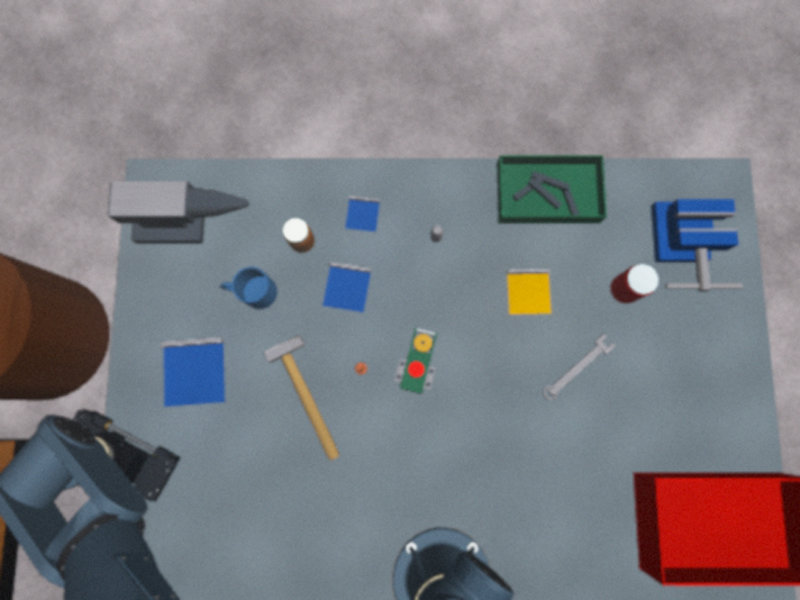

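View pics/side0.png

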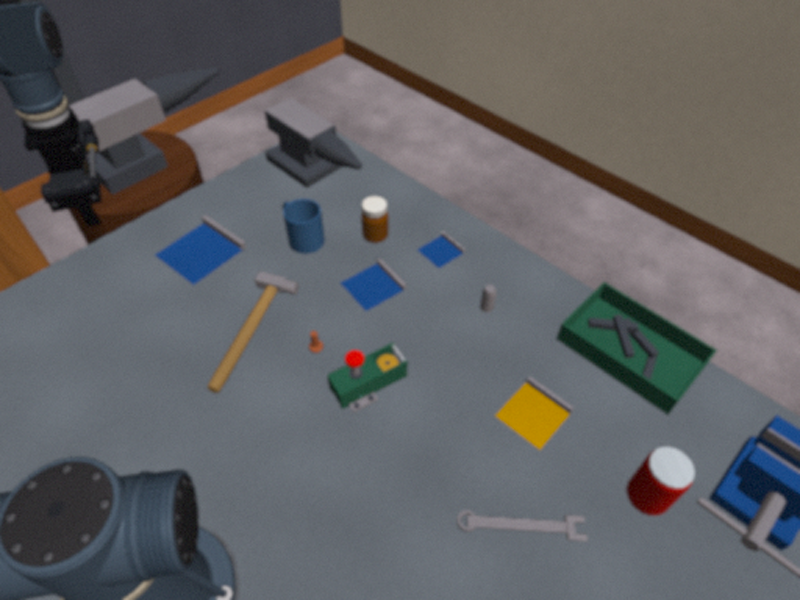

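The top view (800x600) shows the feeder at about (416,360), with the red cap at (416,369) and the magazine at (423,342). The medium blue square at (347,287) has the 96 mm size. The large one at (195,372) and the small one at (362,214) are decoys. The side view agrees: cap at (355,359), medium square at (373,285), rivet at (315,343) and punch at (488,298).

Next I move over the plunger.

Emit:
move_arm --increments '[{"xyz": [-24.4, -25.1, 0], "roll": 0, "grip": 0}, {"xyz": [-24.4, -25.1, 0], "roll": 0, "grip": 0}, {"xyz": [-24.4, -25.1, 0], "roll": 0, "grip": 0}, {"xyz": [-24.4, -25.1, 0], "roll": 0, "grip": 0}, {"xyz": [-24.4, -25.1, 0], "roll": 0, "grip": 0}]'

```text
time_s: 1.72
position: [0.3343, 0.3895, 0.2227]
tcp_rot: [[-0.893, 0.45, 0.0], [0.45, 0.893, 0.0], [-0.0, 0.0, -1.0]]
force: [0.6, -1.0, 0.1]
opening: 0.711
grasp_force: 0.0
```

Emit:
move_arm --increments '[{"xyz": [-24.4, -25.1, 0], "roll": 0, "grip": 0}, {"xyz": [-24.4, -25.1, 0], "roll": 0, "grip": 0}, {"xyz": [-24.4, -25.1, 0], "roll": 0, "grip": 0}, {"xyz": [-24.4, -25.1, 0], "roll": 0, "grip": 0}, {"xyz": [-24.4, -25.1, 0], "roll": 0, "grip": 0}]'

```text
time_s: 2.13
position: [0.3867, 0.2223, 0.2228]
tcp_rot: [[-0.893, 0.451, 0.001], [0.451, 0.893, 0.0], [-0.001, 0.001, -1.0]]
force: [1.1, -0.9, -0.2]
opening: 0.327
grasp_force: 0.0
```

Emit:
move_arm --increments '[{"xyz": [-24.4, -25.1, 0], "roll": 0, "grip": 0}, {"xyz": [-24.4, -25.1, 0], "roll": 0, "grip": 0}, {"xyz": [-24.4, -25.1, 0], "roll": 0, "grip": 0}, {"xyz": [-24.4, -25.1, 0], "roll": 0, "grip": 0}, {"xyz": [-24.4, -25.1, 0], "roll": 0, "grip": 0}]'

```text
time_s: 2.55
position: [0.4391, 0.0551, 0.2229]
tcp_rot: [[-0.892, 0.451, 0.001], [0.451, 0.892, 0.0], [-0.001, 0.0, -1.0]]
force: [0.8, 0.1, -0.3]
opening: 0.019
grasp_force: 0.0
```

Emit:
move_arm --increments '[{"xyz": [0, 0, 0], "roll": 0.12, "grip": 0}, {"xyz": [0, 0, 0], "roll": 0.12, "grip": 0}, {"xyz": [0, 0, 0], "roll": 0.12, "grip": 0}, {"xyz": [0, 0, 0], "roll": 0.12, "grip": 0}, {"xyz": [0, 0, 0], "roll": 0.12, "grip": 0}]'

```text
time_s: 2.97
position: [0.4389, 0.0565, 0.2227]
tcp_rot: [[-0.476, 0.879, 0.0], [0.879, 0.476, -0.0], [-0.0, 0.0, -1.0]]
force: [0.2, -0.3, -0.7]
opening: 0.001
grasp_force: 0.0
```

Emit:
move_arm --increments '[{"xyz": [0, 0, 0], "roll": 0.12, "grip": 0}, {"xyz": [0, 0, 0], "roll": 0.12, "grip": 0}, {"xyz": [0, 0, 0], "roll": 0.12, "grip": 0}, {"xyz": [0, 0, 0], "roll": 0.12, "grip": 0}, {"xyz": [0, 0, 0], "roll": 0.12, "grip": 0}]'

```text
time_s: 3.38
position: [0.4388, 0.0567, 0.2227]
tcp_rot: [[0.103, 0.995, 0.001], [0.995, -0.103, -0.0], [-0.0, 0.001, -1.0]]
force: [0.2, -0.1, -0.5]
opening: 0.004
grasp_force: 0.0
```

Emit:
move_arm --increments '[{"xyz": [0, 0, 0], "roll": 0.12, "grip": 0}, {"xyz": [0, 0, 0], "roll": 0.12, "grip": 0}, {"xyz": [0, 0, 0], "roll": 0, "grip": 0}]'

```text
time_s: 3.63
position: [0.4389, 0.0568, 0.2227]
tcp_rot: [[0.333, 0.943, 0.001], [0.943, -0.333, -0.0], [0.0, 0.001, -1.0]]
force: [-0.2, -0.5, 0.4]
opening: 0.005
grasp_force: 0.0
```

```bash
cat > look.py <<'E'
from h import *
import sys
def look(name,labels):
    s=bot.read_state();R=np.array(s['tcp_rot']);p=np.array(s['position'])
    print('t',s['time_s'],'p',np.round(p,4),'yang',round(np.degrees(np.arctan2(R[1,1],R[0,1])),1),'F',np.round(s['force'],1),'op',round(s['opening'],2),'j6',np.round(s['joint_positions'][5]))
    im,d=bot.capture('wrist')
    cv2.imwrite(f'pics/{name}.png',cv2.resize(im[:,:,::-1],(800,600)))
    for l in labels:
        for r in bot.trace(l,'wrist')[:3]:
            P=cloud('wrist',r['mask'],d)
            if r['conf']<.3 or len(P)<20: continue
            top=P[P[:,2]>np.percentile(P[:,2],90)-.004]
            rc=cv2.minAreaRect((P[:,:2]*1000).astype(np.float32)); vs,us=np.nonzero(r['mask'])
            print(l,round(r['conf'],2),len(P),'px',us.mean()*800//512,vs.mean()*600//384,'top',np.round(top.mean(0),4),'ctool',np.round(R.T@(top.mean(0)-p)*1000),'rect',np.round(rc[0],1),np.round(rc[1]),round(rc[2],1))
look(sys.argv[1],sys.argv[2:])
E
python3 look.py w1 plunger_top feeder blank4 blue_square
```

```text
t 3.6333 p [0.4389 0.0568 0.2227] yang -19.4 F [-0.2 -0.5  0.4] op 0.0 j6 12.0
plunger_top 0.83 1001 px 394.0 288.0 top [0.4369 0.0554 0.1003] ctool [ -2.  -1. 122.] rect [427.   46.3] [59. 33.] 42.2Traceback (most recent call last):
  File "look.py", line 15, in <module>
    look(sys.argv[1],sys.argv[2:])
    ~~~~^^^^^^^^^^^^^^^^^^^^^^^^^^
  File "look.py", line 10, in look
    P=cloud('wrist',r['mask'],d)
  File "h.py", line 16, in cloud
    if cam=='wrist': return np.array([w(cam,p) for p in P])
                                      ~^^^^^^^
  File "h.py", line 6, in w
    T=np.array(m['tool_from_camera']); s=bot.read_state()
                                         ~~~~~~~~~~~~~~^^
ValueError: time passes only in moves, steps and waits
```

View pics/w1.png

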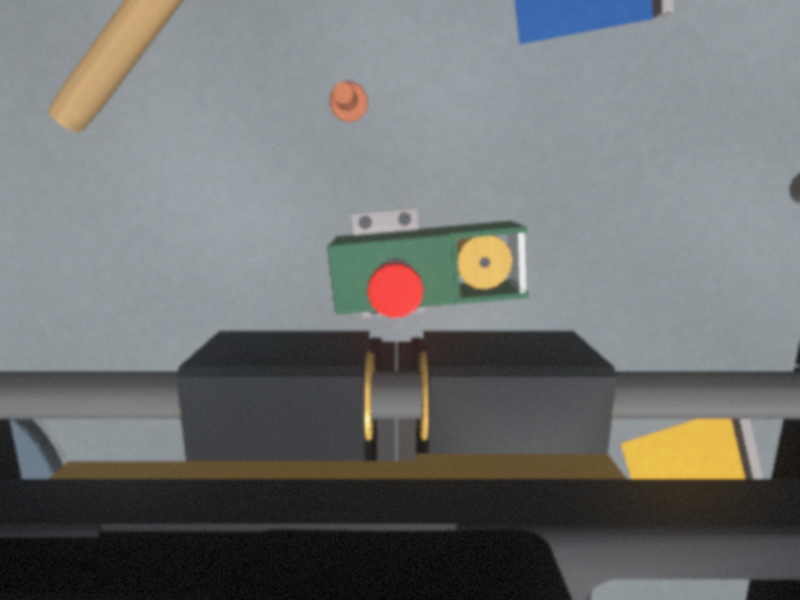

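The wrist view shows the red cap at (394,288), 2 mm from the TCP axis, with the magazine at (485,262) and the exit to the right. I'll press now.

Emit:
move_arm --increments '[{"xyz": [-2, -1, 30], "roll": 0, "grip": 0}, {"xyz": [0, 0, 30], "roll": 0, "grip": 0}, {"xyz": [0, 0, 30], "roll": 0, "grip": 0}, {"xyz": [0, 0, 20], "roll": 0, "grip": 0}, {"xyz": [0, 0, 10], "roll": 0, "grip": 0}]'

```text
time_s: 4.2
position: [0.4357, 0.0553, 0.1003]
tcp_rot: [[0.329, 0.944, -0.004], [0.944, -0.329, 0.001], [-0.001, -0.004, -1.0]]
force: [0.1, -1.0, 3.7]
opening: 0.006
grasp_force: 2.9
```

Emit:
move_arm --increments '[{"xyz": [0, 0, 7], "roll": 0, "grip": 0}, {"xyz": [0, 0, 8], "roll": 0, "grip": 0}, {"xyz": [0, 0, 8], "roll": 0, "grip": 0}, {"xyz": [0, 0, 8], "roll": 0, "grip": 0}, {"xyz": [0, 0, 7], "roll": 0, "grip": 0}]'

```text
time_s: 4.62
position: [0.4358, 0.0553, 0.065]
tcp_rot: [[0.329, 0.944, -0.002], [0.944, -0.329, 0.0], [-0.001, -0.002, -1.0]]
force: [-4.3, -0.8, 11.4]
opening: 0.006
grasp_force: 5.9
```

Emit:
move_arm --increments '[{"xyz": [0, 0, 1.5], "roll": 0, "grip": 0}, {"xyz": [0, 0, 0], "roll": 0, "grip": 0}, {"xyz": [0, 0, 0], "roll": 0, "grip": 0}]'

```text
time_s: 4.87
position: [0.4358, 0.0553, 0.0643]
tcp_rot: [[0.328, 0.945, -0.002], [0.945, -0.328, -0.0], [-0.001, -0.002, -1.0]]
force: [-4.4, -0.4, 15.7]
opening: 0.006
grasp_force: 7.1
```

Emit:
move_arm --increments '[{"xyz": [0, 0, 1], "roll": 0, "grip": 0}, {"xyz": [0, 0, 0], "roll": 0, "grip": 0}]'

```text
time_s: 5.03
position: [0.4358, 0.0553, 0.0642]
tcp_rot: [[0.328, 0.945, -0.001], [0.945, -0.328, -0.0], [-0.001, -0.001, -1.0]]
force: [-6.0, 0.5, 25.0]
opening: 0.009
grasp_force: 12.3
```

Emit:
move_arm --increments '[{"xyz": [0, 0, -9], "roll": 0, "grip": 0}, {"xyz": [0, 0, -10], "roll": 0, "grip": 0}, {"xyz": [0, 0, -10], "roll": 0, "grip": 0}, {"xyz": [0, 0, -10], "roll": 0, "grip": 0}, {"xyz": [0, 0, -25], "roll": 0, "grip": 0}]'

```text
time_s: 5.45
position: [0.4356, 0.0553, 0.1254]
tcp_rot: [[0.329, 0.944, -0.004], [0.944, -0.329, 0.001], [-0.001, -0.004, -1.0]]
force: [0.8, 0.0, -0.1]
opening: 0.005
grasp_force: 0.0
```

Emit:
move_arm --increments '[{"xyz": [0, 20, -30], "roll": 0, "grip": 32}, {"xyz": [0, 20, -30], "roll": 0, "grip": 32}, {"xyz": [0, 20, -30], "roll": 0, "grip": 32}, {"xyz": [0, 0, 0], "roll": 0, "grip": 32}, {"xyz": [0, 0, 0], "roll": 0, "grip": 32}]'

```text
time_s: 5.87
position: [0.496, 0.0348, 0.2181]
tcp_rot: [[0.33, 0.944, 0.006], [0.944, -0.33, -0.001], [0.001, 0.006, -1.0]]
force: [-0.8, -0.6, 0.4]
opening: 0.272
grasp_force: 0.0
```

```bash
python3 - <<'E'
s=open('h.py').read()
s=s.replace("    if cam=='wrist': return np.array([w(cam,p) for p in P])\n","""    if cam=='wrist':
        T=np.array(m['tool_from_camera']); return (P@T[:3,:3].T+T[:3,3])@np.array(ST['tcp_rot']).T+np.array(ST['position'])
""").replace("from rig import bot\n","from rig import bot\nST={}\n")
open('h.py','w').write(s)
s=open('look.py').read().replace("s=bot.read_state();","s=bot.read_state();ST.update(s);")
open('look.py','w').write(s)
E
python3 look.py w2 plunger_top feeder blank1 blue_square rivet punch
```

```text
t 5.8667 p [0.496  0.0348 0.2181] yang -19.3 F [-0.8 -0.6  0.4] op 0.27 j6 10.0
plunger_top 0.64 1015 px 290.0 287.0 top [0.438  0.0553 0.1004] ctool [  0. -62. 117.] rect [437.4  55.4] [32. 32.] 88.2
feeder 0.84 6023 px 323.0 263.0 top [0.4378 0.0554 0.1004] ctool [  0. -63. 117.] rect [451.9  49.9] [ 83. 155.] 73.3
blank1 0.66 847 px 486.0 245.0 top [0.5655 0.0227 0.0085] ctool [ 11.  68. 210.] rect [565.5  22.7] [37. 38.] 28.5
blank1 0.65 950 px 397.0 257.0 top [0.4991 0.0392 0.0249] ctool [  5.   0. 193.] rect [499.   39.2] [43. 41.] 75.4
blue_square 0.78 1675 px 491.0 13.0 top [0.6161 0.1754 0.0014] ctool [172.  66. 217.] rect [626.1 175.2] [ 25. 106.] 78.4
rivet 0.96 622 px 258.0 95.0 top [0.4448 0.1772 0.0454] ctool [117. -96. 172.] rect [441.5 178.8] [28. 34.] 68.8
punch 0.71 942 px 397.0 258.0 top [0.4991 0.0391 0.0247] ctool [  5.   0. 193.] rect [499.9  36.6] [39. 44.] 19.7
punch 0.7 1351 px 754.0 185.0 top [0.7485 0.0068 0.0598] ctool [ 57. 247. 160.] rect [767.9  -2.3] [28. 67.] 66.1
```

View pics/w2.png

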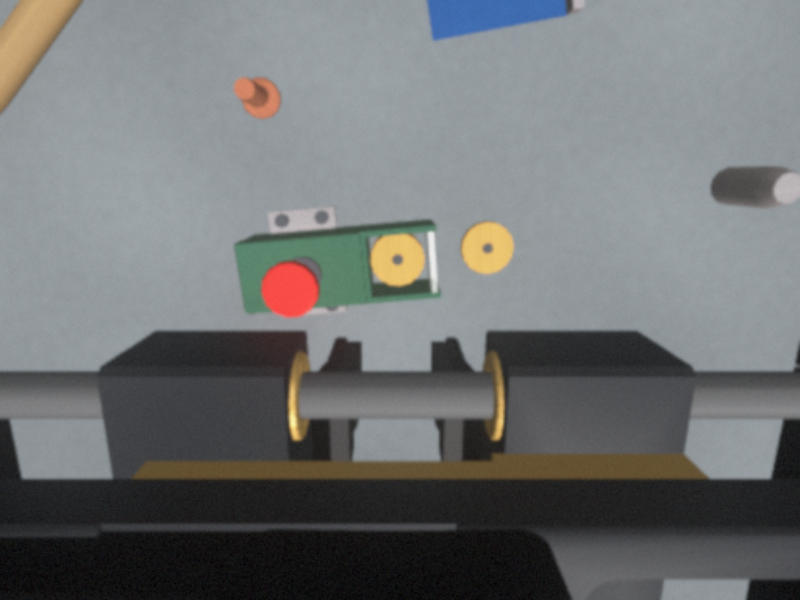

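The wrist view shows the ejected blank flat at (487,247), the plunger up at (290,287), and three blanks left in the magazine at (397,258). The tool x axis already points from the blank to the square, so I'll go down behind the blank.

Emit:
move_arm --increments '[{"xyz": [-15, 28, 0], "roll": 0, "grip": 32}, {"xyz": [-15, 28, 0], "roll": 0, "grip": 32}, {"xyz": [-6, 12, 30], "roll": 0, "grip": 32}, {"xyz": [0, 0, 40], "roll": 0, "grip": 32}, {"xyz": [0, 0, 40], "roll": 0, "grip": 32}]'

```text
time_s: 6.63
position: [0.5476, -0.0222, 0.1053]
tcp_rot: [[0.332, 0.943, 0.004], [0.943, -0.332, -0.001], [0.0, 0.004, -1.0]]
force: [0.2, -0.2, -0.3]
opening: 0.32
grasp_force: 0.0
```

Emit:
move_arm --increments '[{"xyz": [0, 0, 40], "roll": 0, "grip": 32}, {"xyz": [0, 0, 30], "roll": 0, "grip": 32}, {"xyz": [0, 0, 20], "roll": 0, "grip": 32}, {"xyz": [0, 0, 10], "roll": 0, "grip": 32}, {"xyz": [0, 0, 0], "roll": 0, "grip": 32}]'

```text
time_s: 7.05
position: [0.544, -0.0206, 0.0034]
tcp_rot: [[0.331, 0.944, -0.006], [0.944, -0.331, 0.001], [-0.001, -0.006, -1.0]]
force: [0.8, 0.4, 0.6]
opening: 0.321
grasp_force: 0.0
```

```bash
python3 look.py w3 blank1 blue_square
```

```text
t 7.05 p [ 0.544  -0.0206  0.0034] yang -19.3 F [0.8 0.4 0.6] op 0.32 j6 5.0
blank1 0.64 4847 px 417.0 229.0 top [0.5655 0.0222 0.0086] ctool [48.  6. -5.] rect [564.7  21.6] [40. 39.] 18.0
blank1 0.61 5144 px 177.0 255.0 top [0.4974 0.0397 0.0247] ctool [ 42. -64. -21.] rect [494.9  39.3] [41. 35.] 75.9
blank1 0.6 16248 px 116.0 253.0 top [0.4874 0.0461 0.0494] ctool [ 44. -76. -46.] rect [484.3  50.8] [63. 93.] 73.0
```

View pics/w3.png

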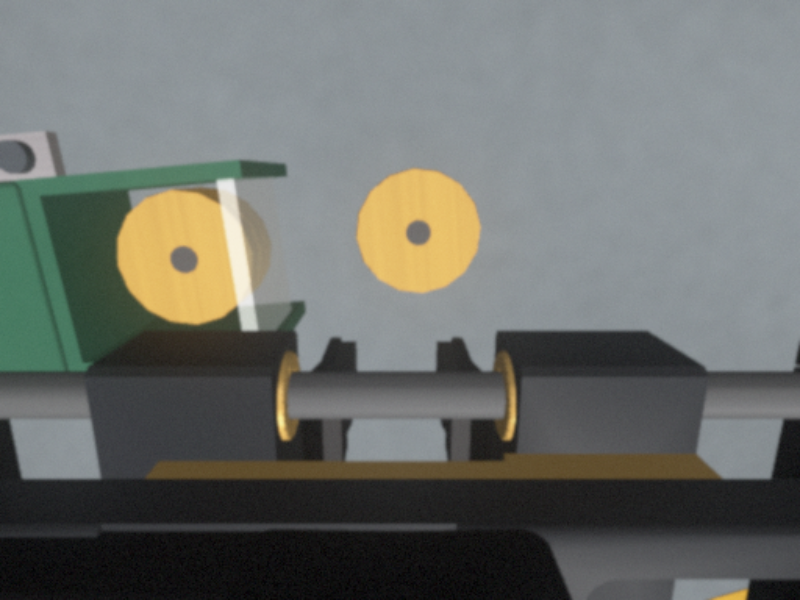

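The picture shows the blank centre at (418,231), 6 mm to the right of the tool axis, and the feeder's side flange ending near (303,310). I'll narrow the fingers for clearance, centre on the blank and push.

Emit:
move_arm --increments '[{"xyz": [0, 6.5, -1], "roll": 0, "grip": 22}, {"xyz": [0, 0, 0], "roll": 0, "grip": 22}, {"xyz": [8, 0, 0], "roll": 0, "grip": 22}, {"xyz": [8, 0, 0], "roll": 0, "grip": 22}, {"xyz": [4, 0, 0], "roll": 0, "grip": 22}]'

```text
time_s: 7.62
position: [0.5593, -0.0033, 0.0077]
tcp_rot: [[0.33, 0.944, 0.001], [0.944, -0.33, -0.0], [0.0, 0.001, -1.0]]
force: [-0.5, 0.2, 1.9]
opening: 0.223
grasp_force: 0.6
```

Emit:
move_arm --increments '[{"xyz": [6, 0, 0], "roll": 0, "grip": 22}, {"xyz": [9, 0, 0], "roll": 0, "grip": 22}, {"xyz": [10, 0, 0], "roll": 0, "grip": 22}, {"xyz": [9, 0, 0], "roll": 0, "grip": 22}, {"xyz": [6, 0, 0], "roll": 0, "grip": 22}]'

```text
time_s: 8.03
position: [0.5725, 0.034, 0.0078]
tcp_rot: [[0.329, 0.944, 0.001], [0.944, -0.329, -0.001], [-0.001, 0.001, -1.0]]
force: [-0.9, -3.4, 5.8]
opening: 0.215
grasp_force: 2.7
```

Emit:
move_arm --increments '[{"xyz": [6, 0, 0], "roll": 0, "grip": 22}, {"xyz": [9, 0, 0], "roll": 0, "grip": 22}, {"xyz": [10, 0, 0], "roll": 0, "grip": 22}, {"xyz": [9, 0, 0], "roll": 0, "grip": 22}, {"xyz": [6, 0, 0], "roll": 0, "grip": 22}]'

```text
time_s: 8.45
position: [0.5857, 0.0717, 0.0079]
tcp_rot: [[0.329, 0.944, 0.001], [0.944, -0.329, -0.001], [-0.001, 0.001, -1.0]]
force: [-1.0, -1.6, 6.5]
opening: 0.218
grasp_force: 2.8
```

```bash
python3 look.py w4 blank1 blue_square
```

```text
t 8.45 p [0.5857 0.0717 0.0079] yang -19.2 F [-1.  -1.6  6.5] op 0.22 j6 15.0
blank1 0.71 4221 px 395.0 294.0 top [0.5928 0.0955 0.0086] ctool [25. -1. -1.] rect [592.6  94.8] [39. 39.] 60.1
blue_square 0.75 8082 px 382.0 30.0 top [0.6163 0.1753 0.0016] ctool [108.  -5.   6.] rect [621.7 170.2] [ 25. 105.] 71.3
blue_square 0.46 4238 px 394.0 294.0 top [0.5928 0.0954 0.0086] ctool [25. -1. -1.] rect [592.7  94.7] [39. 39.] 60.5
```

View pics/w4.png

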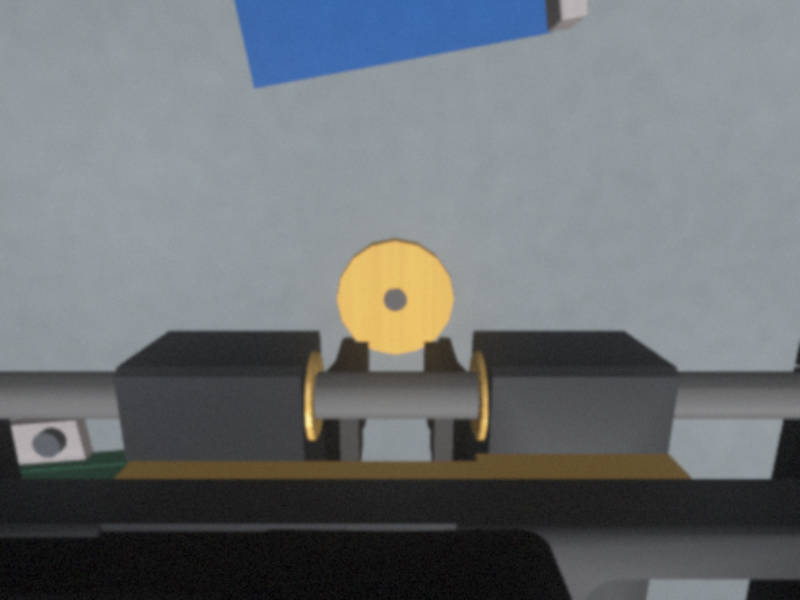

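The picture shows the blank at (395,298) ahead of the fingertips, about on course for the square (lower edge near y=40–85). But the TCP sits at 8 mm and the tips ride on the blank's rim, so I'll back off, go down and push properly.

Emit:
move_arm --increments '[{"xyz": [0, 0, -4], "roll": 0, "grip": 22}, {"xyz": [-15, 0, 0], "roll": 0, "grip": 22}, {"xyz": [0, -1, 4], "roll": 0, "grip": 22}, {"xyz": [0, 0, 4.5], "roll": 0, "grip": 22}, {"xyz": [0, 0, 0], "roll": 0, "grip": 22}]'

```text
time_s: 9.02
position: [0.5783, 0.0576, 0.0013]
tcp_rot: [[0.331, 0.944, -0.002], [0.944, -0.331, 0.0], [-0.0, -0.002, -1.0]]
force: [0.5, -0.1, -0.6]
opening: 0.222
grasp_force: 0.0
```

Emit:
move_arm --increments '[{"xyz": [0, 0, 0], "roll": 0, "grip": 22}, {"xyz": [0, 0, 0], "roll": 0, "grip": 22}]'

```text
time_s: 9.18
position: [0.5792, 0.0577, 0.0022]
tcp_rot: [[0.331, 0.944, -0.0], [0.944, -0.331, 0.0], [-0.0, -0.001, -1.0]]
force: [0.2, -0.2, -0.1]
opening: 0.219
grasp_force: 0.0
```

Emit:
move_arm --increments '[{"xyz": [6, 0, -1.5], "roll": 0, "grip": 22}, {"xyz": [6, 0, 0], "roll": 0, "grip": 22}, {"xyz": [8, 0, 0], "roll": 0, "grip": 22}, {"xyz": [10, 0, 0], "roll": 0, "grip": 22}, {"xyz": [10, 0, 0], "roll": 0, "grip": 22}]'

```text
time_s: 9.6
position: [0.5929, 0.0962, 0.0042]
tcp_rot: [[0.33, 0.944, 0.0], [0.944, -0.33, -0.0], [0.0, 0.0, -1.0]]
force: [-0.2, -1.2, 1.1]
opening: 0.221
grasp_force: 0.3
```

Emit:
move_arm --increments '[{"xyz": [10, 0, 0], "roll": 0, "grip": 22}, {"xyz": [10, 0, 0], "roll": 0, "grip": 22}, {"xyz": [10, 0, 0], "roll": 0, "grip": 22}, {"xyz": [8, 0, 0], "roll": 0, "grip": 22}, {"xyz": [6, 0, 0], "roll": 0, "grip": 22}]'

```text
time_s: 10.02
position: [0.6074, 0.1378, 0.004]
tcp_rot: [[0.33, 0.944, 0.0], [0.944, -0.33, 0.0], [0.0, 0.0, -1.0]]
force: [-0.6, -0.8, 1.2]
opening: 0.22
grasp_force: 0.4
```

```bash
python3 look.py w5 blank1 blue_square
```

```text
t 10.0167 p [0.6074 0.1378 0.004 ] yang -19.3 F [-0.6 -0.8  1.2] op 0.22 j6 22.0
blank1 0.91 4475 px 396.0 291.0 top [0.6155 0.1634 0.0086] ctool [27. -1. -5.] rect [615.5 162.8] [39. 39.] 43.3
blue_square 0.6 36474 px 392.0 129.0 top [0.6557 0.2036 0.0089] ctool [78. 24. -5.] rect [632.1 210.1] [ 95. 109.] 79.0
```

View pics/w5.png

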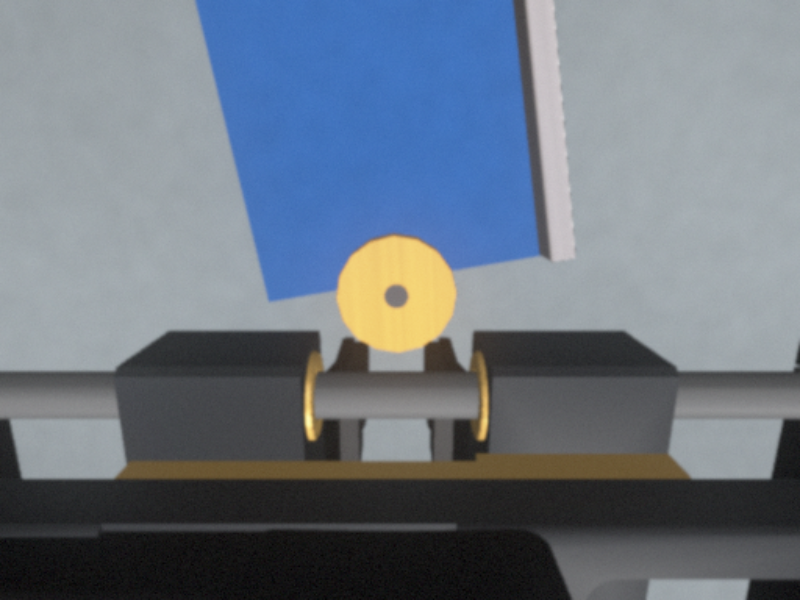

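The blank at (396,295) is just entering the square. It is centred between the left edge (270,300) and the fence (540,255). It has about 50 mm to go.

Emit:
move_arm --increments '[{"xyz": [7, 0, 0], "roll": 0, "grip": 22}, {"xyz": [9, 0, 0], "roll": 0, "grip": 22}, {"xyz": [9, -0.5, 0], "roll": 0, "grip": 22}, {"xyz": [9, -1, 0], "roll": 0, "grip": 22}, {"xyz": [8, -1, 0], "roll": 0, "grip": 22}]'

```text
time_s: 10.58
position: [0.6189, 0.1781, 0.004]
tcp_rot: [[0.331, 0.944, 0.0], [0.944, -0.331, 0.0], [0.0, 0.0, -1.0]]
force: [-0.2, -0.3, -0.9]
opening: 0.217
grasp_force: 0.2
```

Emit:
move_arm --increments '[{"xyz": [5, 0, 0], "roll": 0, "grip": 22}, {"xyz": [3, 0, 0], "roll": 0, "grip": 22}, {"xyz": [0, 0, 0], "roll": 0, "grip": 22}]'

```text
time_s: 10.83
position: [0.6215, 0.1855, 0.0041]
tcp_rot: [[0.33, 0.944, 0.0], [0.944, -0.33, 0.0], [0.0, 0.0, -1.0]]
force: [-0.7, -0.4, -0.1]
opening: 0.222
grasp_force: 0.0
```

Emit:
move_arm --increments '[{"xyz": [-8, 0, 0], "roll": 0, "grip": 22}, {"xyz": [-12, 0, 0], "roll": 0, "grip": 22}, {"xyz": [-5, 0, -20], "roll": 0, "grip": 22}, {"xyz": [0, 0, -35], "roll": 0, "grip": 22}, {"xyz": [0, 0, -35], "roll": 0, "grip": 22}]'

```text
time_s: 11.25
position: [0.6107, 0.1587, 0.0933]
tcp_rot: [[0.333, 0.943, -0.006], [0.943, -0.333, -0.001], [-0.003, -0.005, -1.0]]
force: [0.8, 0.3, -0.8]
opening: 0.22
grasp_force: 0.0
```

Emit:
move_arm --increments '[{"xyz": [0, 0, -35], "roll": 0, "grip": 22}, {"xyz": [0, 0, -30], "roll": 0, "grip": 22}, {"xyz": [0, 0, 0], "roll": 0, "grip": 22}]'

```text
time_s: 11.5
position: [0.6169, 0.1598, 0.1661]
tcp_rot: [[0.332, 0.943, 0.013], [0.943, -0.332, 0.001], [0.005, 0.012, -1.0]]
force: [1.5, -0.4, 1.0]
opening: 0.22
grasp_force: 0.0
```

```bash
python3 look.py w6 blank1 blue_square feeder
python3 - <<'E'
from h import *
im,d=bot.capture('top')
for l in ['plunger_top','rivet','punch','jar','mug','blank4']:
    for r in bot.trace(l,'top')[:2]:
        P=cloud('top',r['mask'],d)
        if len(P)>5: print(l,round(r['conf'],2),np.round(np.median(P[P[:,2]>np.percentile(P[:,2],90)-.004],0),3))
E
```

```text
t 11.5 p [0.6169 0.1598 0.1661] yang -19.4 F [ 1.5 -0.4  1. ] op 0.22 j6 24.0
blank1 0.59 1257 px 386.0 193.0 top [0.6296 0.2113 0.0086] ctool [ 52.  -7. 158.] rect [629.4 210.9] [38. 38.] 69.3
blue_square 0.97 8803 px 388.0 186.0 top [0.675  0.2067 0.0138] ctool [ 63.  37. 153.] rect [631.3 213.1] [ 99. 106.] 80.1
blue_square 0.76 6323 px 668.0 145.0 top [0.8408 0.176  0.0095] ctool [ 89. 204. 160.] rect [809.4 178.4] [74. 86.] 82.2
jar 0.73 [0.742 0.322 0.09 ]
mug 0.65 [ 0.449 -0.309  0.007]
mug 0.64 [0.617 0.414 0.089]
blank4 0.5 [0.502 0.04  0.024]
```

View pics/w6.png

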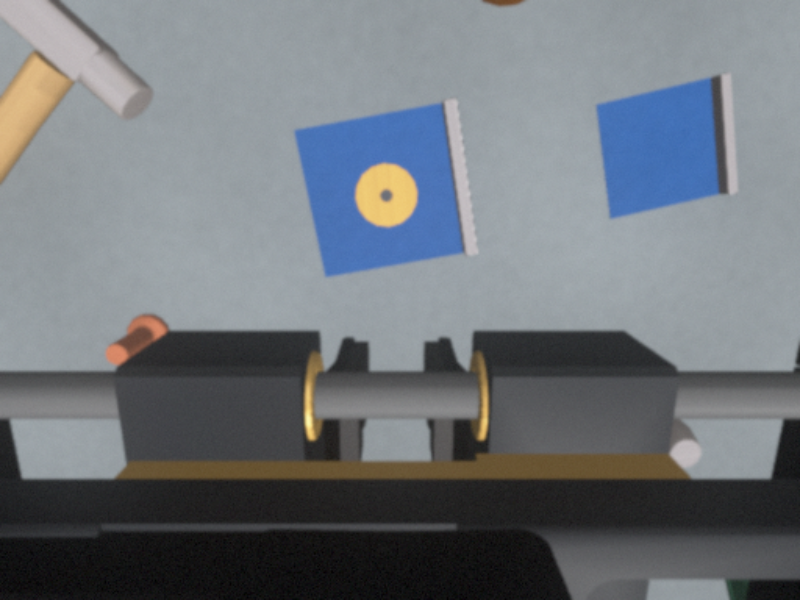

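The blank lies flat at (386,195), within a few mm of the blue square's centre. The rivet at (137,340) and the punch at (685,445) are still standing, and the robot touches nothing.

```bash
python3 -c "
from rig import bot
print(bot.hand_in())"
```

```text
the job is handed in; nothing more can be done
None
```

I pressed the plunger once and one blank came out. I pushed it flat onto the blue square, within a few mm of the centre by the wrist camera, and the job is handed in; no verdict was returned.

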